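# Free the lid bolt of the bench pressure pot

## Robot

A 7-joint arm with a two-finger parallel gripper is mounted at the origin on the work surface. World frame = base frame: x ahead of the robot, y to its left, z up, the work surface at z = 0. Lengths are in m, angles in degrees, forces in N, time in s.
With the tool pointing down it reaches from about 0.425 to 0.875 m from the base axis. Payload 8.4 kg.
Tool frame: the origin (TCP) lies midway between the tips of the shut fingers; the grasp point (between the pads) lies 19 mm behind it (manip.pinch_z is the distance from the TCP to the grasp point, in m); z points along the fingers, y is the line along which they close (so a half turn about z gives the same grasp; the last joint's range is limited). The gripper opens to 87 mm and grips with 3 to 60 N. Pads are 19 mm wide; open, the fingers measure 117 mm over their backs; the gripper's body (75 mm by 190 mm) begins 51 mm behind the grasp point.
Start: joints at [-80.34, 19.091, 2.286, 83.961, -0.768, 76.965, -3.352], TCP at [0.172, 0.627, 0.223] pointing down, gripper open.
Joint ranges: [-147.57, 147.57], [-21.85, 119.76], [-74.77, 79.35], [14.55, 137.4], [-85.83, 265.84], [4.83, 119.75], [-152.11, 152.11]. Speed limits (degrees/s): [127.2, 127.2, 159.86, 159.86, 180, 180, 180].

## Interface

Orientations are given as [roll, pitch, yaw] about the fixed x, y, z axes, in that order (R = Rz(yaw) Ry(pitch) Rx(roll)).
In Python, from rig import manip gives the robot as it stands. The module is installed in compiled form; this text tells all that it offers.
- The arm moves only by the tool play_rows, never from a script. Its argument "moves" is a list of rows, each an object of numbers: "tx", "ty", "tz": the shift along the world's x, y, z in cm; "ax", "ay", "az": the turn, a rotation vector about the world's x, y, z in degrees. A call has 1 to 12 rows; each row is the pose to reach, as a shift and turn from the pose commanded when the call began; what a row does not reach only later rows make up. A row lasts 1/12 s, in which the tool goes at most 41.7 mm and 7.16 degrees, less where a joint would pass 70% of its speed; a pose out of reach is approached as far as the arm can. A call with a gripper value outside its range is refused whole. "fingers" is the opening, from -1 (shut) to 1 (fully open), so that 0 is half open, set as the call begins (left out, the last holds). The fingers move at their own pace and stop on an object; the grip force is fixed at half the most. Time passes only in rows, so rows that repeat a pose let the fingers close. It gives the time, the measured TCP pose, the force, the opening and the grip force at its end, in the units of the state.
- manip.get_state(): the state, without advancing time (a new reading comes with each control period).
- manip.camera(name): name is "scene" or "top" or "wrist"; returns a dict with "image" (400x640x3 uint8, blue, green, red), "depth" (400x640 float32, m along the optical axis (not along the pixel's ray), 0 where there is no reading), "intrinsics" (3x3 intrinsics, pixels), "R" (3x3) and "t" (3): a world point X has camera coordinates R X + t. Camera axes: x right, y down, z forward; pixel columns grow to the right and rows downward; lengths in m; the calibration is good to about 2 mm. A picture is of the moment at which its call begins.
- manip.finish_job(): hands the job in; it is judged then, once.
The state is a dict: "clock": time; "qpos": joint angles; "dq": joint speeds; "effort": joint torques, N m; "tool_pos": TCP position; "ee_rot": TCP orientation; "contact_force": force on the tool from outside, world axes, zero at the start; "moment": the same for the moment, N m; "width": finger opening in m; "finger_force": force on a finger pad.
Only numpy, scipy, OpenCV 4.12 (cv2) and the standard library are available. Lean on these libraries where they do the work, as an engineer would, in place of code of your own. Each camera call takes 0.05 s, during which the arm holds its last target. There are 200 camera calls.

## Task

Free the lid of the steel pressure pot: loosen the brass wing nut anticlockwise only until it clears the lips of the slotted lug (feel for that with gentle outward pulls, every quarter turn or so; neither drag it hard against the lips nor unscrew it until it jams), then swing its hinged bolt out of the slot and down until it lies level or lower. Do not lean hard on the lid, and leave the other things on the bench where they are.

Things in the scene. Friction and masses are not known exactly. Their poses are not given: they have to be found in the camera images.
- pot: cylindrical steel pressure pot, 140 mm across, screwed down to the bench on a square 190 mm foot plate. Origin: centre of the underside of the foot plate, on the bench; z up. Its -x axis points from the pot's axis to the swing bolt, which stands 92 mm out from the pot's axis. 
- lid: the pot's flat round steel lid, 154 mm across, top 113 mm above the bench, with a low black knob in its middle (36 mm across, top 130 mm above the bench). It stays where it is. Origin and axes as pot. Its slotted lug is at its -x side.
- lug (a point): middle of the slot on the lug's top, on the upright bolt's axis, 115 mm above the bench; axes as pot. The lug is two prongs 13 mm wide, 12 mm thick, 11 mm apart, reaching 18 mm outwards (-x) of this point. At the outer end of each, 14 mm out, stands a lip that holds the nut's washer in: 2 to 6.5 mm high above this point, different each time.
- swing_bolt: hinged steel eyebolt, 9 mm shaft, upright in the slot at the start. Origin: centre of its hinge pin, 60 mm above the bench, 92 mm from the pot's axis; own z along the bolt towards the nut, y along the pin. It swings outwards and down, away from the pot (upright towards the pot's -x), to a stop at 1.9 rad. The hinge is stiff (about 0.11 N m): the bolt stays where it is left.
- wing_nut (a point): brass wing nut. The point is on the bolt's axis half-way up the wings, 22 mm above nut_foot; own z along the bolt, own x along the line of the wings, which start pointing any way. The wings are one flat plate 8 mm thick (own y), 54 mm across, from 10 mm below this point to 11 mm above it; below are an 18 mm hub, 7 mm high, and the square washer.
- nut_foot (a point): underside, on the bolt's axis, of the nut's 22 mm square washer, which does not turn; starts 55 to 56 mm from the hinge pin. Anticlockwise from above loosens (0.1 N m); 8 mm rise a turn. While low, the washer's front edge catches the lips before the bolt has swung 0.12 rad. It comes free 57.5 to 62 mm from the pin; about 2.5 mm (0.3 turn) later a cross pin under the lug jams.
- jar: small clear specimen jar with red cap, 48 mm across, 62 mm tall; origin in the centre of its underside; a bystander
- slide_box: blue box of microscope slides, 85 x 100 x 30 mm, origin in the centre of its underside; a bystander
- tube_rack: white rack of capped sample tubes, 70 x 200 mm, 96 mm tall, origin in the centre of its underside; a bystander
- stain_bottle: amber stain bottle, 54 mm across, 115 mm tall, origin in the centre of its underside; a bystander
- pipette_tips: yellow box of pipette tips, 120 x 82 x 55 mm, origin in the centre of its underside; a bystander

How it is judged:
By the outcome, as a careful person would: the job done as asked, in the order asked, and still so for the second after the job is handed in, with the robot touching nothing.
It also fails if it takes over 72 s, if anything falls off the work surface, if the arm or the gripper's body presses on something with over 40 N, if the wrist force passes 120 N, or if a joint passes its speed limit or range.

## Working session

There is one attempt and no reset: what is moved stays moved. The work goes in short steps, Python scripts to look and compute and a tool call to move; the robot and the scene stay as the last step left them, time stands still between calls to the robot, and variables do not carry over. Pictures are saved under pics/ and viewed, at most 10 in all, crops included, and the job is handed in when it is done.

Besides the shell and the picture viewer there is one more tool, called after ">>>" as name(argument=value, ...) on one line, values as JSON. play_rows: Moves the arm, as the interface text tells. Its arguments: {"type":"object","properties":{"moves":{"type":"array","items":{"type":"object","properties":{"tx":{"type":"number"},"ty":{"type":"number"},"tz":{"type":"number"},"ax":{"type":"number"},"ay":{"type":"number"},"az":{"type":"number"}}}},"fingers":{"type":"number"}},"required":["moves"]}

```bash
mkdir -p pics
cat > h.py <<'E'
import numpy as np, cv2
from rig import manip
def cloud(c):
    d=c["depth"];K=c["intrinsics"];v,u=np.mgrid[:d.shape[0],:d.shape[1]]
    P=np.stack([(u-K[0,2])/K[0,0]*d,(v-K[1,2])/K[1,1]*d,d],-1)
    W=(P-c["t"])@c["R"]; W[d==0]=np.nan
    return W
E
python3 - <<'E'
from h import *
s=manip.get_state();print({k:np.round(v,3) for k,v in s.items()})
for n in("scene","top"):
    c=manip.camera(n);cv2.imwrite(f"pics/{n}0.png",c["image"]);np.savez(f"{n}0.npz",**c)
E
```

```text
{'clock': np.float64(0.0), 'qpos': array([-80.342,  19.132,   2.285,  84.01 ,  -0.768,  76.965,  -3.353]), 'dq': array([ 0.038,  0.049,  0.009, -0.115,  0.08 ,  0.023,  0.065]), 'effort': array([-1.0000e-03, -6.5634e+01,  1.3350e+00, -4.0381e+01, -6.0000e-02,
        4.5000e-02,  0.0000e+00]), 'tool_pos': array([0.172, 0.626, 0.222]), 'ee_rot': array([-1.79909e+02,  6.00000e-03,  1.64655e+02]), 'contact_force': array([-0.312,  0.181, -0.359]), 'moment': array([-0.016, -0.009,  0.031]), 'finger_force': np.float64(0.0), 'width': np.float64(0.087)}
```

View pics/scene0.png

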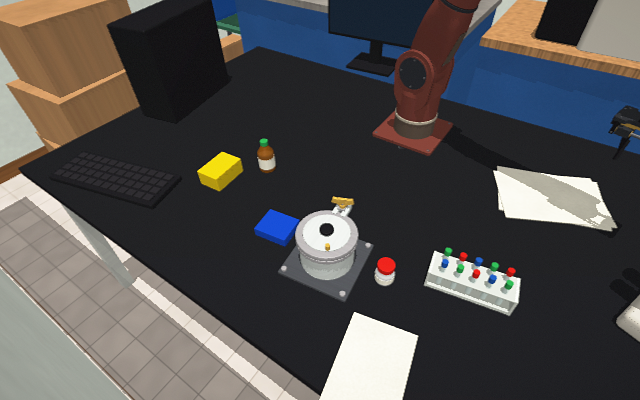

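View pics/top0.png

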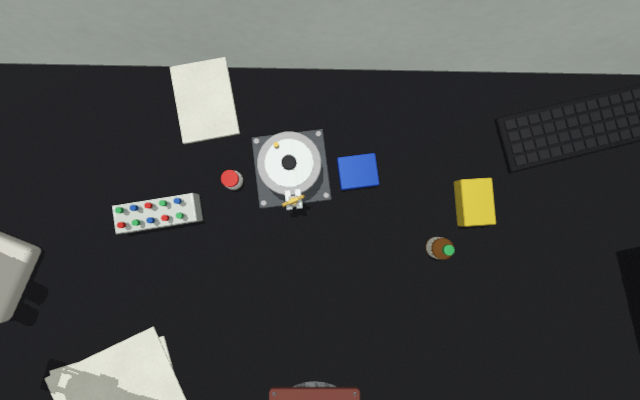

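The scene view shows the pot in the middle with the brass nut at (342,203). In the top view the lid knob is at (289,162) and the nut at (293,201), on the pot's robot side. The jar (232,179) and slide box (358,171) stand beside the pot.

Run:
```python
from h import *
for n in("top","scene"):
    c=dict(np.load(f"{n}0.npz"));W=cloud(c);hsv=cv2.cvtColor(c["image"],cv2.COLOR_BGR2HSV)
    if n=="top":
        z=W[...,2];win=np.zeros(z.shape,bool);win[120:215,245:335]=1
        lid=win&(z>.106)&(z<.118)
        p=W[lid][:,:2].astype(np.float32);(cx,cy),r=cv2.minEnclosingCircle(p[np.hypot(*(p-np.median(p,0)).T)<.08]);print("lid",cx,cy,r,np.median(p,0),np.median(W[lid][:,2]))
        k=win&(z>.124)&(z<.14)&(c["image"].max(-1)<80);print("knob",W[k].mean(0),k.sum())
        for nm,(u,v) in dict(c1=(256,140),c2=(319,133),c3=(326,195),c4=(264,203)).items(): print(nm,W[v,u])
    m=(hsv[...,0]>12)&(hsv[...,0]<30)&(hsv[...,1]>110)&(hsv[...,2]>90)
    m[:190 if n=="top" else 190]=0
    if n=="top": m[:, :270]=0;m[:,315:]=0;m[215:]=0
    else: m[:,:325]=0;m[:,360:]=0;m[220:]=0
    p=W[m];p=p[np.isfinite(p).all(1)&(p[:,2]>.1)];print(n,len(p),p.mean(0),p.min(0),p.max(0))
    q=p[p[:,2]>p[:,2].max()-.006];print(np.round(q,3).tolist()[:40])
    vec=np.linalg.svd(q[:,:2]-q[:,:2].mean(0))[2][0];print(q.mean(0),np.degrees(np.arctan2(vec[1],vec[0])))
```

```text
lid 0.6764049530029297 0.06714487820863724 0.07976201176643372 [0.6761266  0.06697089] 0.11468842357858806
knob [0.67819275 0.06659466 0.13051097] 146
c1 [0.75144745 0.15884897 0.02018084]
c2 [ 0.77248837 -0.00603039  0.01893748]
c3 [ 0.60907512 -0.02579884  0.01754341]
c4 [0.58670509 0.13560118 0.01577965]
top 87 [0.58736666 0.05534897 0.14408626] [0.57493758 0.02915481 0.12579461] [0.60063296 0.07961907 0.15269674]
[[0.6, 0.036, 0.149], [0.6, 0.033, 0.148], [0.598, 0.038, 0.15], [0.598, 0.036, 0.147], [0.598, 0.033, 0.15], [0.596, 0.043, 0.148], [0.595, 0.038, 0.152], [0.596, 0.033, 0.148], [0.593, 0.056, 0.147], [0.593, 0.054, 0.15], [0.593, 0.049, 0.15], [0.593, 0.047, 0.148], [0.593, 0.04, 0.149], [0.593, 0.038, 0.15], [0.591, 0.056, 0.147], [0.591, 0.054, 0.153], [0.591, 0.052, 0.149], [0.591, 0.049, 0.148], [0.591, 0.047, 0.148], [0.588, 0.061, 0.149], [0.588, 0.058, 0.151], [0.589, 0.056, 0.148], [0.589, 0.054, 0.147], [0.589, 0.052, 0.148], [0.589, 0.047, 0.148], [0.586, 0.063, 0.148], [0.586, 0.056, 0.149], [0.584, 0.074, 0.15], [0.584, 0.072, 0.148], [0.584, 0.068, 0.148],
[... 662 characters left out ...]
 0.148], [0.6, 0.038, 0.147], [0.599, 0.041, 0.147], [0.598, 0.043, 0.148], [0.595, 0.044, 0.146], [0.594, 0.046, 0.146], [0.592, 0.048, 0.146], [0.593, 0.052, 0.148], [0.591, 0.053, 0.148], [0.59, 0.056, 0.148], [0.588, 0.057, 0.147], [0.585, 0.059, 0.146], [0.584, 0.061, 0.146], [0.583, 0.063, 0.147], [0.576, 0.071, 0.146], [0.578, 0.075, 0.149], [0.604, 0.035, 0.145], [0.603, 0.037, 0.145], [0.601, 0.039, 0.144], [0.6, 0.042, 0.146], [0.598, 0.043, 0.145], [0.598, 0.046, 0.146], [0.596, 0.048, 0.146], [0.595, 0.051, 0.146], [0.596, 0.054, 0.148], [0.594, 0.056, 0.148], [0.591, 0.057, 0.146], [0.59, 0.059, 0.147], [0.589, 0.062, 0.147]]
[0.59108594 0.05650231 0.14671889] 114.04439110263175
```

>>> play_rows(moves=[{"tx": 3.5, "ty": -4.7, "tz": 0.5, "az": -6}, {"tx": 7, "ty": -9.4, "tz": 1, "az": -13}, {"tx": 10.5, "ty": -14.2, "tz": 1, "az": -20}, {"tx": 14, "ty": -19, "tz": 1, "az": -27}, {"tx": 17.5, "ty": -23.8, "tz": 1, "az": -34}, {"tx": 20.7, "ty": -28.5, "tz": 1, "az": -41}, {"tx": 23, "ty": -31.5, "tz": 1, "az": -48}, {"tx": 25, "ty": -34.5, "tz": 1, "az": -55}, {"tx": 27, "ty": -37.5, "tz": 1, "az": -62}, {"tx": 29, "ty": -40.5, "tz": 1, "az": -69}, {"tx": 31, "ty": -43.5, "tz": 1, "az": -76}, {"tx": 33, "ty": -46, "tz": 1, "az": -83}], fingers=1)

```text
schema error: expected keys tx, ty, tz, ax, ay, az
```

>>> play_rows(moves=[{"tx": 2, "ty": -3, "az": -7}, {"tx": 4, "ty": -5, "az": -14}, {"tx": 6, "ty": -8, "az": -21}, {"tx": 8, "ty": -10.5, "az": -28}, {"tx": 8.5, "ty": -11, "az": -35}, {"tx": 8.5, "ty": -11, "az": -42}, {"tx": 8.5, "ty": -11, "az": -49}, {"tx": 8.5, "ty": -11, "az": -56}, {"tx": 8.5, "ty": -11, "az": -57.6}, {"tx": 8.5, "ty": -11, "az": -57.6}, {"tx": 8.5, "ty": -11, "az": -57.6}])

```text
schema error: expected keys tx, ty, tz, ax, ay, az
```

Run:
```python
from h import *
s=manip.get_state();print({k:np.round(v,4) for k,v in s.items() if k not in("dq","effort")})
c=manip.camera("wrist");cv2.imwrite("pics/w1.png",c["image"]);np.savez("w1.npz",**c);print(-c["R"].T@c["t"])
```

```text
{'clock': np.float64(0.1), 'qpos': array([-80.3396,  19.1254,   2.2842,  84.0042,  -0.7683,  76.9655,
        -3.3503]), 'tool_pos': array([0.1719, 0.6264, 0.2218]), 'ee_rot': array([-1.799203e+02,  4.600000e-03,  1.646567e+02]), 'contact_force': array([-0.5271, -0.6872, -0.2013]), 'moment': array([-0.0093, -0.0278,  0.0162]), 'finger_force': np.float64(0.0), 'width': np.float64(0.0869)}
[0.1032675  0.64481128 0.38456639]
```

View pics/w1.png

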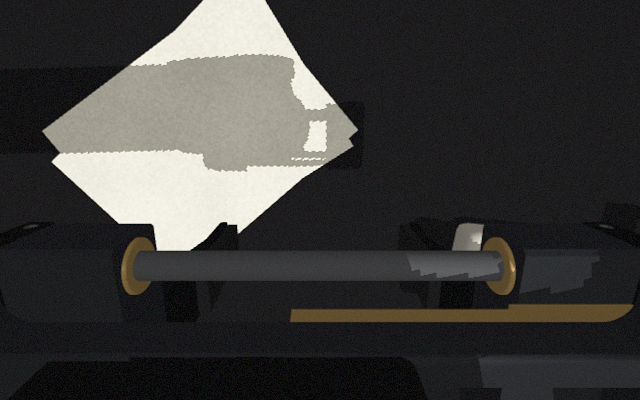

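The wrist view, taken before any move, shows only paper; the gripper rail crosses it at row 265. The calls were refused because all six keys are needed.

>>> play_rows(moves=[{"tx": 7, "ty": -9.4, "tz": 1, "ax": 0, "ay": 0, "az": -13}, {"tx": 14, "ty": -19, "tz": 1, "ax": 0, "ay": 0, "az": -27}, {"tx": 20.7, "ty": -28.5, "tz": 1, "ax": 0, "ay": 0, "az": -41}, {"tx": 25, "ty": -34.5, "tz": 1, "ax": 0, "ay": 0, "az": -55}, {"tx": 29, "ty": -40.5, "tz": 1, "ax": 0, "ay": 0, "az": -69}, {"tx": 33, "ty": -46, "tz": 1, "ax": 0, "ay": 0, "az": -83}, {"tx": 33, "ty": -46, "tz": 1, "ax": 0, "ay": 0, "az": -83}, {"tx": 33, "ty": -46, "tz": 1, "ax": 0, "ay": 0, "az": -83}, {"tx": 33, "ty": -46, "tz": 1, "ax": 0, "ay": 0, "az": -83}, {"tx": 33, "ty": -46, "tz": 1, "ax": 0, "ay": 0, "az": -83}, {"tx": 33, "ty": -46, "tz": 1, "ax": 0, "ay": 0, "az": -83}, {"tx": 33, "ty": -46, "tz": 1, "ax": 0, "ay": 0, "az": -83}], fingers=1)

```text
clock: 1.15
tool_pos: [0.4642, 0.2189, 0.2321]
ee_rot: [180.0, -0.0, 81.3]
contact_force: [0.2, 1.2, -0.1]
width: 0.0872
finger_force: 0.0
```

>>> play_rows(moves=[{"tx": 4, "ty": -5, "tz": 0, "ax": 0, "ay": 0, "az": -14}, {"tx": 8, "ty": -11, "tz": 0, "ax": 0, "ay": 0, "az": -28}, {"tx": 12, "ty": -16, "tz": 0, "ax": 0, "ay": 0, "az": -42}, {"tx": 12.3, "ty": -16.3, "tz": 0, "ax": 0, "ay": 0, "az": -57.3}, {"tx": 12.3, "ty": -16.3, "tz": 0, "ax": 0, "ay": 0, "az": -57.3}, {"tx": 12.3, "ty": -16.3, "tz": 0, "ax": 0, "ay": 0, "az": -57.3}, {"tx": 12.3, "ty": -16.3, "tz": 0, "ax": 0, "ay": 0, "az": -57.3}, {"tx": 12.3, "ty": -16.3, "tz": 0, "ax": 0, "ay": 0, "az": -57.3}, {"tx": 12.3, "ty": -16.3, "tz": 0, "ax": 0, "ay": 0, "az": -57.3}, {"tx": 12.3, "ty": -16.3, "tz": 0, "ax": 0, "ay": 0, "az": -57.3}, {"tx": 12.3, "ty": -16.3, "tz": 0, "ax": 0, "ay": 0, "az": -57.3}])

```text
clock: 2.07
tool_pos: [0.5864, 0.0581, 0.2318]
ee_rot: [-180.0, 0.0, 24.6]
contact_force: [0.7, -0.6, -0.8]
width: 0.0866
finger_force: 0.0
```

Run:
```python
from h import *
s=manip.get_state();print({k:np.round(v,4) for k,v in s.items() if k not in("dq","effort")})
c=manip.camera("wrist");cv2.imwrite("pics/w2.png",c["image"]);np.savez("w2.npz",**c);print(-c["R"].T@c["t"])
```

```text
{'clock': np.float64(2.0667), 'qpos': array([-45.5464,  13.8429,  42.5382,  93.6984,  -9.5914,  76.2111,
       -66.9121]), 'tool_pos': array([0.5864, 0.0581, 0.2318]), 'ee_rot': array([-1.799924e+02,  1.030000e-02,  2.462770e+01]), 'contact_force': array([ 0.6691, -0.6235, -0.7558]), 'moment': array([-0.1638,  0.1726,  0.0231]), 'finger_force': np.float64(0.0), 'width': np.float64(0.0866)}
[0.6483232  0.08684431 0.39467034]
```

View pics/w2.png

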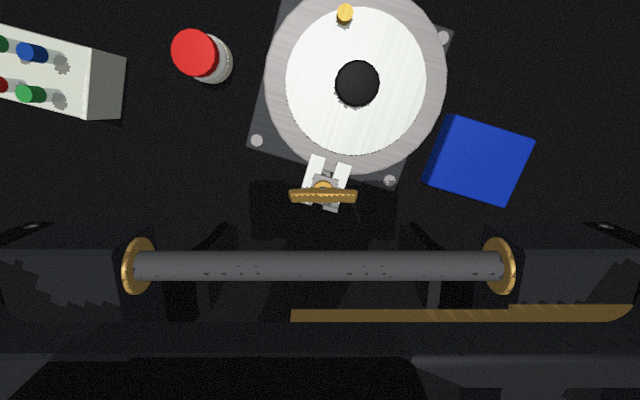

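The wrist view shows the lug prongs and the nut at (323,195). The wing plate is parallel to the finger line (image x), so I need 90° more yaw.

Run:
```python
from h import *
c=dict(np.load("w2.npz"));W=cloud(c);hsv=cv2.cvtColor(c["image"],cv2.COLOR_BGR2HSV)
m=(hsv[...,0]>10)&(hsv[...,0]<32)&(hsv[...,1]>90)&(hsv[...,2]>70);m[:175]=0;m[215:]=0;m[:,:280]=0;m[:,370:]=0
p=W[m];p=p[np.isfinite(p).all(1)];print(len(p),p.min(0),p.max(0))
q=p[p[:,2]>.144];print(len(q),np.median(q[:,2]))
r=cv2.minAreaRect((q[:,:2]*1000).astype(np.float32));print(r)
vec=np.linalg.svd(q[:,:2]-q[:,:2].mean(0),full_matrices=False)[2][0];print(q.mean(0),np.degrees(np.arctan2(vec[1],vec[0])))
w=np.zeros(m.shape,bool);w[:190,240:460]=1;z=W[...,2]
k=w&(z>.126)&(z<.134)&(c["image"].max(-1)<70);print("knob",cv2.minEnclosingCircle((W[k][:,:2]*1000).astype(np.float32)),W[k].mean(0))
l=w&(z>.108)&(z<.118);P=W[l][:,:2];P=P[np.hypot(*(P-W[k].mean(0)[:2]).T)<.09];
print("lid",cv2.minEnclosingCircle((P*1000).astype(np.float32)))
```

```text
1043 [ 0.52981247  0.0083106  -0.00091683] [0.60161831 0.0813803  0.15115675]
671 0.14814090183306258
((587.4300537109375, 54.36878967285156), (8.181154251098633, 52.32524490356445), 24.303857803344727)
[0.58791391 0.05482176 0.14795246] -65.81553608985149
knob ((677.957763671875, 67.55619049072266), 17.447263717651367) [0.67802983 0.06767506 0.13052719]
lid ((670.88623046875, 64.66687774658203), 82.9710922241211)
```

>>> play_rows(moves=[{"tx": 0, "ty": 0, "tz": -1, "ax": 0, "ay": 0, "az": 30}, {"tx": 0, "ty": 0, "tz": -2, "ax": 0, "ay": 0, "az": 60}, {"tx": 0, "ty": 0, "tz": -3, "ax": 0, "ay": 0, "az": 89.6}, {"tx": 0, "ty": 0, "tz": -3, "ax": 0, "ay": 0, "az": 89.6}, {"tx": 0, "ty": 0, "tz": -3, "ax": 0, "ay": 0, "az": 89.6}, {"tx": 0, "ty": 0, "tz": -3, "ax": 0, "ay": 0, "az": 89.6}, {"tx": 0, "ty": 0, "tz": -3, "ax": 0, "ay": 0, "az": 89.6}, {"tx": 0, "ty": 0, "tz": -3, "ax": 0, "ay": 0, "az": 89.6}, {"tx": 0, "ty": 0, "tz": -3, "ax": 0, "ay": 0, "az": 89.6}, {"tx": 0, "ty": 0, "tz": -3, "ax": 0, "ay": 0, "az": 89.6}, {"tx": 0, "ty": 0, "tz": -3, "ax": 0, "ay": 0, "az": 89.6}, {"tx": 0, "ty": 0, "tz": -3, "ax": 0, "ay": 0, "az": 89.6}])

```text
clock: 3.12
tool_pos: [0.5864, 0.058, 0.2021]
ee_rot: [180.0, -0.0, 110.8]
contact_force: [-0.6, 0.4, 0.2]
width: 0.087
finger_force: 0.0
```

>>> play_rows(moves=[{"tx": 0.1, "ty": -0.35, "tz": 0, "ax": 0, "ay": 0, "az": 3.4}, {"tx": 0.1, "ty": -0.35, "tz": -2, "ax": 0, "ay": 0, "az": 3.4}, {"tx": 0.1, "ty": -0.35, "tz": -4, "ax": 0, "ay": 0, "az": 3.4}, {"tx": 0.1, "ty": -0.35, "tz": -5.5, "ax": 0, "ay": 0, "az": 3.4}, {"tx": 0.1, "ty": -0.35, "tz": -6.5, "ax": 0, "ay": 0, "az": 3.4}, {"tx": 0.1, "ty": -0.35, "tz": -7.5, "ax": 0, "ay": 0, "az": 3.4}, {"tx": 0.1, "ty": -0.35, "tz": -7.5, "ax": 0, "ay": 0, "az": 3.4}, {"tx": 0.1, "ty": -0.35, "tz": -7.5, "ax": 0, "ay": 0, "az": 3.4}])

```text
clock: 3.78
tool_pos: [0.5875, 0.0543, 0.127]
ee_rot: [-180.0, 0.0, 113.7]
contact_force: [0.2, 0.8, -0.4]
width: 0.0873
finger_force: 0.0
```

>>> play_rows(moves=[{"tx": 0, "ty": 0, "tz": 0, "ax": 0, "ay": 0, "az": 0}, {"tx": 0, "ty": 0, "tz": 0, "ax": 0, "ay": 0, "az": 0}, {"tx": 0, "ty": 0, "tz": 0, "ax": 0, "ay": 0, "az": 0}, {"tx": 0, "ty": 0, "tz": 0, "ax": 0, "ay": 0, "az": 0}, {"tx": 0, "ty": 0, "tz": 0, "ax": 0, "ay": 0, "az": 0}, {"tx": 0, "ty": 0, "tz": 0, "ax": 0, "ay": 0, "az": 0}, {"tx": 0, "ty": 0, "tz": 0, "ax": 0, "ay": 0, "az": 0}, {"tx": 0, "ty": 0, "tz": 0, "ax": 0, "ay": 0, "az": 0}], fingers=-1)

```text
clock: 4.45
tool_pos: [0.5875, 0.0543, 0.127]
ee_rot: [-180.0, 0.0, 113.7]
contact_force: [0.5, 0.0, -0.1]
width: 0.0416
finger_force: 0.0
```

>>> play_rows(moves=[{"tx": 0, "ty": 0, "tz": 0, "ax": 0, "ay": 0, "az": 0}, {"tx": 0, "ty": 0, "tz": 0, "ax": 0, "ay": 0, "az": 0}, {"tx": 0, "ty": 0, "tz": 0, "ax": 0, "ay": 0, "az": 0}, {"tx": 0, "ty": 0, "tz": 0, "ax": 0, "ay": 0, "az": 0}, {"tx": 0, "ty": 0, "tz": 0, "ax": 0, "ay": 0, "az": 0}, {"tx": 0, "ty": 0, "tz": 0, "ax": 0, "ay": 0, "az": 0}, {"tx": 0, "ty": 0, "tz": 0, "ax": 0, "ay": 0, "az": 0}, {"tx": 0, "ty": 0, "tz": 0, "ax": 0, "ay": 0, "az": 0}])

```text
clock: 5.12
tool_pos: [0.5887, 0.0548, 0.1281]
ee_rot: [179.8, 0.0, 113.7]
contact_force: [1.4, 1.1, 4.9]
width: 0.008
finger_force: 31.4
```

>>> play_rows(moves=[{"tx": 0, "ty": 0, "tz": 0.015, "ax": 0, "ay": 0, "az": 7}, {"tx": 0, "ty": 0, "tz": 0.03, "ax": 0, "ay": 0, "az": 14}, {"tx": 0, "ty": 0, "tz": 0.047, "ax": 0, "ay": 0, "az": 21}, {"tx": 0, "ty": 0, "tz": 0.062, "ax": 0, "ay": 0, "az": 28}, {"tx": 0, "ty": 0, "tz": 0.078, "ax": 0, "ay": 0, "az": 35}, {"tx": 0, "ty": 0, "tz": 0.093, "ax": 0, "ay": 0, "az": 42}, {"tx": 0, "ty": 0, "tz": 0.109, "ax": 0, "ay": 0, "az": 49}, {"tx": 0, "ty": 0, "tz": 0.124, "ax": 0, "ay": 0, "az": 56}, {"tx": 0, "ty": 0, "tz": 0.14, "ax": 0, "ay": 0, "az": 63}, {"tx": 0, "ty": 0, "tz": 0.156, "ax": 0, "ay": 0, "az": 70}, {"tx": 0, "ty": 0, "tz": 0.17, "ax": 0, "ay": 0, "az": 77}, {"tx": 0, "ty": 0, "tz": 0.18, "ax": 0, "ay": 0, "az": 80}])

```text
clock: 6.12
tool_pos: [0.5886, 0.0549, 0.1299]
ee_rot: [180.0, 0.2, -165.9]
contact_force: [1.3, 1.5, 3.8]
width: 0.0075
finger_force: 32.2
```

>>> play_rows(moves=[{"tx": 0, "ty": 0, "tz": 0.01, "ax": 0, "ay": 0, "az": 4}, {"tx": 0, "ty": 0, "tz": 0.01, "ax": 0, "ay": 0, "az": 4}, {"tx": 0, "ty": 0, "tz": 0.01, "ax": 0, "ay": 0, "az": 4}])

```text
clock: 6.37
tool_pos: [0.5886, 0.0548, 0.13]
ee_rot: [180.0, 0.2, -162.4]
contact_force: [1.8, 2.1, 5.5]
width: 0.0076
finger_force: 32.4
```

Run:
```python
from h import *
s=manip.get_state();print({k:np.round(v,4) for k,v in s.items() if k not in("dq","effort")})
```

```text
{'clock': np.float64(6.3667), 'qpos': array([-23.4859,  16.1499,  16.4924,  99.8722,  -5.0555,  64.5448,
       102.1841]), 'tool_pos': array([0.5886, 0.0548, 0.13  ]), 'ee_rot': array([ 1.799922e+02,  1.550000e-01, -1.623704e+02]), 'contact_force': array([1.7511, 2.0836, 5.4854]), 'moment': array([ 0.4173, -0.288 , -0.0102]), 'finger_force': np.float64(32.3779), 'width': np.float64(0.0076)}
```

>>> play_rows(moves=[{"tx": -0.14, "ty": -0.02, "tz": 0, "ax": 0.16, "ay": -1.13, "az": 0}, {"tx": -0.28, "ty": -0.04, "tz": -0.005, "ax": 0.32, "ay": -2.27, "az": 0}, {"tx": -0.42, "ty": -0.06, "tz": -0.01, "ax": 0.48, "ay": -3.4, "az": 0}, {"tx": -0.42, "ty": -0.06, "tz": -0.01, "ax": 0.48, "ay": -3.4, "az": 0}])

```text
clock: 6.7
tool_pos: [0.5859, 0.0545, 0.1301]
ee_rot: [-179.4, 3.8, -162.4]
contact_force: [13.8, 2.4, -4.2]
width: 0.0078
finger_force: 32.0
```

>>> play_rows(moves=[{"tx": -0.07, "ty": -0.01, "tz": -0.005, "ax": 0.08, "ay": -0.57, "az": 0}, {"tx": -0.14, "ty": -0.02, "tz": -0.01, "ax": 0.16, "ay": -1.13, "az": 0}, {"tx": -0.14, "ty": -0.02, "tz": -0.01, "ax": 0.16, "ay": -1.13, "az": 0}])

```text
clock: 6.95
tool_pos: [0.5856, 0.0544, 0.1301]
ee_rot: [-179.2, 5.0, -162.3]
contact_force: [18.3, 3.7, -6.7]
width: 0.0079
finger_force: 31.9
```

>>> play_rows(moves=[{"tx": 0.28, "ty": 0.04, "tz": 0.01, "ax": -0.32, "ay": 2.27, "az": 0}, {"tx": 0.56, "ty": 0.08, "tz": 0.02, "ax": -0.64, "ay": 4.53, "az": 0}, {"tx": 0.56, "ty": 0.08, "tz": 0.02, "ax": -0.64, "ay": 4.53, "az": 0}])

```text
clock: 7.2
tool_pos: [0.5889, 0.0548, 0.1299]
ee_rot: [180.0, -0.0, -162.4]
contact_force: [-2.8, 1.6, 12.9]
width: 0.008
finger_force: 33.2
```

>>> play_rows(moves=[{"tx": 0, "ty": 0, "tz": 0.015, "ax": 0, "ay": 0, "az": 7}, {"tx": 0, "ty": 0, "tz": 0.03, "ax": 0, "ay": 0, "az": 14}, {"tx": 0, "ty": 0, "tz": 0.047, "ax": 0, "ay": 0, "az": 21}, {"tx": 0, "ty": 0, "tz": 0.062, "ax": 0, "ay": 0, "az": 28}, {"tx": 0, "ty": 0, "tz": 0.078, "ax": 0, "ay": 0, "az": 35}, {"tx": 0, "ty": 0, "tz": 0.093, "ax": 0, "ay": 0, "az": 42}, {"tx": 0, "ty": 0, "tz": 0.1, "ax": 0, "ay": 0, "az": 45}, {"tx": 0, "ty": 0, "tz": 0.1, "ax": 0, "ay": 0, "az": 45}, {"tx": 0, "ty": 0, "tz": 0.1, "ax": 0, "ay": 0, "az": 45}])

```text
clock: 7.95
tool_pos: [0.5886, 0.0549, 0.131]
ee_rot: [-179.9, 0.1, -117.4]
contact_force: [2.3, 0.8, 5.9]
width: 0.0082
finger_force: 32.4
```

>>> play_rows(moves=[{"tx": -0.14, "ty": -0.02, "tz": 0, "ax": 0.16, "ay": -1.13, "az": 0}, {"tx": -0.28, "ty": -0.04, "tz": -0.005, "ax": 0.32, "ay": -2.27, "az": 0}, {"tx": -0.38, "ty": -0.054, "tz": -0.01, "ax": 0.44, "ay": -3.1, "az": 0}, {"tx": -0.38, "ty": -0.054, "tz": -0.01, "ax": 0.44, "ay": -3.1, "az": 0}])

```text
clock: 8.28
tool_pos: [0.5858, 0.0545, 0.131]
ee_rot: [-177.2, 2.1, -117.3]
contact_force: [8.9, 1.3, -0.4]
width: 0.0078
finger_force: 32.2
```

Run:
```python
from h import *
s=manip.get_state();print({k:np.round(v,4) for k,v in s.items() if k not in("dq","effort")})
```

```text
{'clock': np.float64(8.2833), 'qpos': array([-18.5778,  13.1902,  10.2159, 102.9814,  -2.6518,  60.541 ,
       145.1419]), 'tool_pos': array([0.5858, 0.0545, 0.131 ]), 'ee_rot': array([-177.1539,    2.0599, -117.3438]), 'contact_force': array([ 8.8856,  1.282 , -0.4179]), 'moment': array([ 0.5713, -1.7827,  0.0727]), 'finger_force': np.float64(32.2242), 'width': np.float64(0.0078)}
```

>>> play_rows(moves=[{"tx": 0.19, "ty": 0.027, "tz": 0.005, "ax": -0.22, "ay": 1.55, "az": 0}, {"tx": 0.38, "ty": 0.054, "tz": 0.01, "ax": -0.44, "ay": 3.1, "az": 0}, {"tx": 0.38, "ty": 0.054, "tz": 0.01, "ax": -0.44, "ay": 3.1, "az": 0}])

```text
clock: 8.53
tool_pos: [0.5888, 0.0549, 0.1309]
ee_rot: [-180.0, 0.0, -117.4]
contact_force: [-1.8, 1.5, 11.6]
width: 0.0081
finger_force: 33.0
```

>>> play_rows(moves=[{"tx": 0, "ty": 0, "tz": 0, "ax": 0, "ay": 0, "az": 0}, {"tx": 0, "ty": 0, "tz": 0, "ax": 0, "ay": 0, "az": 0}, {"tx": 0, "ty": 0, "tz": 0, "ax": 0, "ay": 0, "az": 0}, {"tx": 0, "ty": 0, "tz": 0, "ax": 0, "ay": 0, "az": 0}, {"tx": 0, "ty": 0, "tz": 1.2, "ax": 0, "ay": 0, "az": 0}, {"tx": 0, "ty": 0, "tz": 2.4, "ax": 0, "ay": 0, "az": 0}, {"tx": 0, "ty": 0, "tz": 3.6, "ax": 0, "ay": 0, "az": 0}, {"tx": 0, "ty": 0, "tz": 3.6, "ax": 0, "ay": 0, "az": 0}], fingers=-0.4)

```text
clock: 9.2
tool_pos: [0.5892, 0.0545, 0.1696]
ee_rot: [-179.8, 0.2, -117.3]
contact_force: [0.3, 0.1, 0.2]
width: 0.0262
finger_force: 0.0
```

>>> play_rows(moves=[{"tx": 0, "ty": 0, "tz": 0, "ax": 0, "ay": 0, "az": -84}, {"tx": 0, "ty": 0, "tz": 0, "ax": 0, "ay": 0, "az": -84}, {"tx": 0, "ty": 0, "tz": 0, "ax": 0, "ay": 0, "az": -84}, {"tx": 0, "ty": 0, "tz": 0, "ax": 0, "ay": 0, "az": -84}, {"tx": 0, "ty": 0, "tz": 0, "ax": 0, "ay": 0, "az": -84}, {"tx": 0, "ty": 0, "tz": 0, "ax": 0, "ay": 0, "az": -84}, {"tx": 0, "ty": 0, "tz": 0, "ax": 0, "ay": 0, "az": -84}, {"tx": 0, "ty": 0, "tz": 0, "ax": 0, "ay": 0, "az": -84}, {"tx": 0, "ty": 0, "tz": 0, "ax": 0, "ay": 0, "az": -84}, {"tx": 0, "ty": 0, "tz": 0, "ax": 0, "ay": 0, "az": -84}, {"tx": 0, "ty": 0, "tz": 0, "ax": 0, "ay": 0, "az": -84}, {"tx": 0, "ty": 0, "tz": 0, "ax": 0, "ay": 0, "az": -84}])

```text
clock: 10.2
tool_pos: [0.5876, 0.0543, 0.1662]
ee_rot: [180.0, 0.0, 158.3]
contact_force: [-0.2, 0.6, -0.2]
width: 0.0262
finger_force: 0.0
```

>>> play_rows(moves=[{"tx": 0, "ty": 0, "tz": 0, "ax": 0, "ay": 0, "az": -84}, {"tx": 0, "ty": 0, "tz": 0, "ax": 0, "ay": 0, "az": -84}, {"tx": 0, "ty": 0, "tz": 0, "ax": 0, "ay": 0, "az": -84}, {"tx": 0, "ty": 0, "tz": 0, "ax": 0, "ay": 0, "az": -84}, {"tx": 0, "ty": 0, "tz": 0, "ax": 0, "ay": 0, "az": -84}, {"tx": 0, "ty": 0, "tz": 0, "ax": 0, "ay": 0, "az": -84}, {"tx": 0, "ty": 0, "tz": 0, "ax": 0, "ay": 0, "az": -84}, {"tx": 0, "ty": 0, "tz": 0, "ax": 0, "ay": 0, "az": -84}, {"tx": 0, "ty": 0, "tz": 0, "ax": 0, "ay": 0, "az": -84}, {"tx": 0, "ty": 0, "tz": 0, "ax": 0, "ay": 0, "az": -84}, {"tx": 0, "ty": 0, "tz": 0, "ax": 0, "ay": 0, "az": -84}, {"tx": 0, "ty": 0, "tz": 0, "ax": 0, "ay": 0, "az": -84}])

```text
clock: 11.2
tool_pos: [0.5876, 0.0544, 0.1662]
ee_rot: [180.0, -0.0, 74.3]
contact_force: [-1.3, -0.4, -0.5]
width: 0.0262
finger_force: 0.0
```

Run:
```python
from h import *
s=manip.get_state();print({k:np.round(v,4) for k,v in s.items() if k not in("dq","effort")})
```

```text
{'clock': np.float64(11.2), 'qpos': array([-36.7296,  15.5076,  32.4089,  98.2212,  -8.8549,  68.8037,
       -17.7419]), 'tool_pos': array([0.5876, 0.0544, 0.1662]), 'ee_rot': array([ 1.799825e+02, -2.040000e-02,  7.431200e+01]), 'contact_force': array([-1.2985, -0.4248, -0.4933]), 'moment': array([-0.0647,  0.0714, -0.02  ]), 'finger_force': np.float64(0.0), 'width': np.float64(0.0262)}
```

>>> play_rows(moves=[{"tx": 0.1, "ty": 0.05, "tz": 0, "ax": 0, "ay": 0, "az": -7}, {"tx": 0.1, "ty": 0.05, "tz": 0, "ax": 0, "ay": 0, "az": -11.7}, {"tx": 0.1, "ty": 0.05, "tz": -1, "ax": 0, "ay": 0, "az": -11.7}, {"tx": 0.1, "ty": 0.05, "tz": -2.2, "ax": 0, "ay": 0, "az": -11.7}, {"tx": 0.1, "ty": 0.05, "tz": -3.3, "ax": 0, "ay": 0, "az": -11.7}, {"tx": 0.1, "ty": 0.05, "tz": -3.3, "ax": 0, "ay": 0, "az": -11.7}, {"tx": 0.1, "ty": 0.05, "tz": -3.3, "ax": 0, "ay": 0, "az": -11.7}])

```text
clock: 11.78
tool_pos: [0.5877, 0.0546, 0.1316]
ee_rot: [-179.9, 0.1, 63.1]
contact_force: [0.5, -0.4, 0.4]
width: 0.0261
finger_force: 0.0
```

>>> play_rows(moves=[{"tx": 0, "ty": 0, "tz": 0, "ax": 0, "ay": 0, "az": 0}, {"tx": 0, "ty": 0, "tz": 0, "ax": 0, "ay": 0, "az": 0}, {"tx": 0, "ty": 0, "tz": 0, "ax": 0, "ay": 0, "az": 0}, {"tx": 0, "ty": 0, "tz": 0, "ax": 0, "ay": 0, "az": 0}, {"tx": 0, "ty": 0, "tz": 0, "ax": 0, "ay": 0, "az": 0}, {"tx": 0, "ty": 0, "tz": 0, "ax": 0, "ay": 0, "az": 0}, {"tx": 0, "ty": 0, "tz": 0, "ax": 0, "ay": 0, "az": 0}], fingers=-1)

```text
clock: 12.37
tool_pos: [0.5888, 0.0549, 0.1333]
ee_rot: [180.0, -0.0, 63.0]
contact_force: [-0.5, -0.5, 3.5]
width: 0.0078
finger_force: 30.4
```

>>> play_rows(moves=[{"tx": 0, "ty": 0, "tz": 0.015, "ax": 0, "ay": 0, "az": 7}, {"tx": 0, "ty": 0, "tz": 0.03, "ax": 0, "ay": 0, "az": 14}, {"tx": 0, "ty": 0, "tz": 0.047, "ax": 0, "ay": 0, "az": 21}, {"tx": 0, "ty": 0, "tz": 0.062, "ax": 0, "ay": 0, "az": 28}, {"tx": 0, "ty": 0, "tz": 0.078, "ax": 0, "ay": 0, "az": 35}, {"tx": 0, "ty": 0, "tz": 0.093, "ax": 0, "ay": 0, "az": 42}, {"tx": 0, "ty": 0, "tz": 0.1, "ax": 0, "ay": 0, "az": 45}, {"tx": 0, "ty": 0, "tz": 0.1, "ax": 0, "ay": 0, "az": 45}, {"tx": 0, "ty": 0, "tz": 0.1, "ax": 0, "ay": 0, "az": 45}])

```text
clock: 13.12
tool_pos: [0.5888, 0.0549, 0.1342]
ee_rot: [180.0, -0.0, 107.9]
contact_force: [-1.1, -0.2, 4.4]
width: 0.0079
finger_force: 30.0
```

>>> play_rows(moves=[{"tx": -0.14, "ty": -0.02, "tz": 0, "ax": 0.16, "ay": -1.13, "az": 0}, {"tx": -0.28, "ty": -0.04, "tz": -0.005, "ax": 0.32, "ay": -2.27, "az": 0}, {"tx": -0.38, "ty": -0.054, "tz": -0.01, "ax": 0.44, "ay": -3.1, "az": 0}, {"tx": -0.38, "ty": -0.054, "tz": -0.01, "ax": 0.44, "ay": -3.1, "az": 0}])

```text
clock: 13.45
tool_pos: [0.5844, 0.0543, 0.1341]
ee_rot: [176.8, 0.5, 107.9]
contact_force: [-0.1, -0.1, 4.3]
width: 0.0073
finger_force: 30.0
```

>>> play_rows(moves=[{"tx": -0.14, "ty": -0.02, "tz": -0.01, "ax": 0.16, "ay": -1.13, "az": 0}, {"tx": -0.28, "ty": -0.04, "tz": -0.025, "ax": 0.32, "ay": -2.27, "az": 0}, {"tx": -0.28, "ty": -0.04, "tz": -0.025, "ax": 0.32, "ay": -2.27, "az": 0}])

```text
clock: 13.7
tool_pos: [0.5817, 0.0539, 0.1339]
ee_rot: [174.6, 0.9, 107.9]
contact_force: [0.2, -0.3, 4.8]
width: 0.0078
finger_force: 30.0
```

Run:
```python
from h import *
s=manip.get_state();print({k:np.round(v,4) for k,v in s.items() if k not in("dq","effort")})
c=manip.camera("scene");np.savez("s2.npz",**c)
cv2.imwrite("pics/s2.png",cv2.resize(c["image"][140:260,280:440],None,fx=4,fy=4))
```

```text
{'clock': np.float64(13.7), 'qpos': array([-33.1293,  11.675 ,  26.4762, 105.8346,  -6.1933,  58.3324,
        13.5652]), 'tool_pos': array([0.5817, 0.0539, 0.1339]), 'ee_rot': array([174.5944,   0.9121, 107.8909]), 'contact_force': array([ 0.2133, -0.2713,  4.8286]), 'moment': array([-0.2105,  0.1374,  0.005 ]), 'finger_force': np.float64(30.0047), 'width': np.float64(0.0078)}
```

View pics/s2.png

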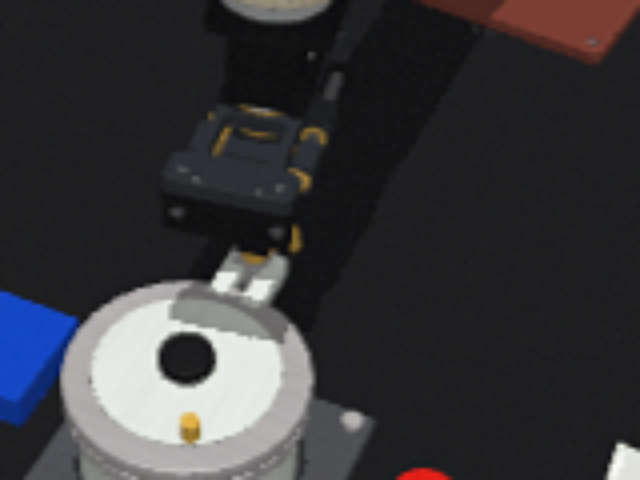

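The scene view shows the gripper over the nut at (260,260) in the crop. The nut has moved out past the earlier blocked point with almost no force, so it is clear. Next I swing it along the arc.

>>> play_rows(moves=[{"tx": -0.4, "ty": -0.056, "tz": -0.055, "ax": 0.44, "ay": -3.15, "az": 0}, {"tx": -0.828, "ty": -0.116, "tz": -0.129, "ax": 0.92, "ay": -6.53, "az": 0}, {"tx": -1.26, "ty": -0.177, "tz": -0.24, "ax": 1.4, "ay": -10, "az": 0}, {"tx": -1.685, "ty": -0.237, "tz": -0.368, "ax": 1.89, "ay": -13.46, "az": 0}, {"tx": -1.685, "ty": -0.237, "tz": -0.368, "ax": 1.89, "ay": -13.46, "az": 0}])

```text
clock: 14.17
tool_pos: [0.5634, 0.0515, 0.1297]
ee_rot: [161.1, 3.2, 107.4]
contact_force: [2.0, -0.9, 1.1]
width: 0.0079
finger_force: 30.0
```

>>> play_rows(moves=[{"tx": -0.82, "ty": -0.115, "tz": -0.343, "ax": 0.97, "ay": -6.93, "az": 0}, {"tx": -1.593, "ty": -0.224, "tz": -0.785, "ax": 1.95, "ay": -13.86, "az": 0}, {"tx": -2.308, "ty": -0.324, "tz": -1.32, "ax": 2.92, "ay": -20.8, "az": 0}, {"tx": -2.952, "ty": -0.414, "tz": -1.937, "ax": 3.89, "ay": -27.7, "az": 0}, {"tx": -3.204, "ty": -0.45, "tz": -2.225, "ax": 4.31, "ay": -30.7, "az": 0}, {"tx": -3.204, "ty": -0.45, "tz": -2.225, "ax": 4.31, "ay": -30.7, "az": 0}, {"tx": -3.204, "ty": -0.45, "tz": -2.225, "ax": 4.31, "ay": -30.7, "az": 0}])

```text
clock: 14.75
tool_pos: [0.531, 0.0596, 0.1428]
ee_rot: [144.0, 2.7, 107.9]
contact_force: [-0.1, -0.2, 0.6]
width: 0.0018
finger_force: 0.0
```

Run:
```python
from h import *
s=manip.get_state();print({k:np.round(v,4) for k,v in s.items() if k not in("dq","effort")})
from scipy.spatial.transform import Rotation as R
print(R.from_euler("xyz",s["ee_rot"],degrees=True).as_matrix().round(3))
```

```text
{'clock': np.float64(14.75), 'qpos': array([  3.4632, -11.624 , -11.3007, 135.4689, -16.351 ,  20.7102,
        23.9441]), 'tool_pos': array([0.531 , 0.0596, 0.1428]), 'ee_rot': array([144.0216,   2.6976, 107.9237]), 'contact_force': array([-0.1249, -0.1966,  0.6164]), 'moment': array([-0.1904,  0.633 , -0.016 ]), 'finger_force': np.float64(0.0), 'width': np.float64(0.0018)}
[[-0.307  0.761  0.571]
 [ 0.95   0.275  0.145]
 [-0.047  0.587 -0.808]]
```

>>> play_rows(moves=[{"tx": 0, "ty": 0, "tz": 3, "ax": 0, "ay": 0, "az": 0}, {"tx": 0, "ty": 0, "tz": 6, "ax": 0, "ay": 0, "az": 0}, {"tx": 0, "ty": 0, "tz": 8, "ax": -1, "ay": 7, "az": 0}, {"tx": 0, "ty": 0, "tz": 8, "ax": -2, "ay": 14, "az": 0}, {"tx": 0, "ty": 0, "tz": 8, "ax": -3, "ay": 21, "az": 0}, {"tx": 0, "ty": 0, "tz": 8, "ax": -4, "ay": 28, "az": 0}, {"tx": 0, "ty": 0, "tz": 8, "ax": -5, "ay": 35.6, "az": 0}, {"tx": 0, "ty": 0, "tz": 8, "ax": -5, "ay": 35.6, "az": 0}, {"tx": 0, "ty": 0, "tz": 8, "ax": -5, "ay": 35.6, "az": 0}], fingers=-1)

```text
clock: 15.5
tool_pos: [0.5331, 0.0604, 0.2226]
ee_rot: [179.4, -3.7, 107.7]
contact_force: [0.1, 0.4, -0.5]
width: 0.0004
finger_force: 0.0
```

Run:
```python
from h import *
s=manip.get_state();print({k:np.round(v,4) for k,v in s.items() if k not in("dq","effort")})
for n in("top","scene","wrist"):
    c=manip.camera(n);np.savez(n+"3.npz",**c);W=cloud(c);hsv=cv2.cvtColor(c["image"],cv2.COLOR_BGR2HSV)
    m=(hsv[...,0]>10)&(hsv[...,0]<32)&(hsv[...,1]>90)&(hsv[...,2]>60)&(W[...,0]>.48)&(W[...,0]<.61)&(abs(W[...,1]-.05)<.045)&(W[...,2]>.03)&(W[...,2]<.16)
    p=W[m];print(n,len(p),*( [p.mean(0),p.min(0),p.max(0)] if len(p) else []))
    if n=="wrist": cv2.imwrite("pics/w3.png",c["image"])
```

```text
{'clock': np.float64(15.5), 'qpos': array([  6.0527,   7.0534, -15.9505,  98.911 ,  -1.8629,  74.2762,
         8.4268]), 'tool_pos': array([0.5331, 0.0604, 0.2226]), 'ee_rot': array([179.4497,  -3.6864, 107.7227]), 'contact_force': array([ 0.1031,  0.3914, -0.4621]), 'moment': array([-0.1581,  0.015 ,  0.0082]), 'finger_force': np.float64(0.0), 'width': np.float64(0.0004)}
top 0
scene 168 [0.5454212  0.05087361 0.12776645] [0.53046553 0.02465307 0.11110657] [0.56014222 0.07630926 0.13838601]
wrist 863 [0.54038468 0.05904622 0.1273198 ] [0.52503261 0.03891404 0.05716744] [0.58932469 0.07648371 0.13778002]
```

View pics/w3.png

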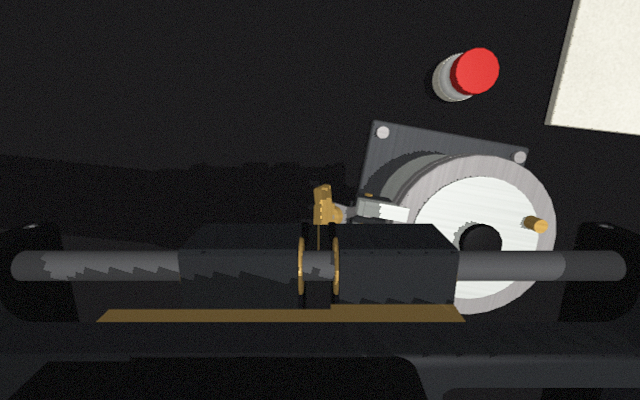

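The wrist view shows the nut at (325,205) swung out of the slot, with the lug at (380,210). The bolt is at about 34° and stayed put. I'll shut the fingers and push it the rest of the way down.

Run:
```python
from h import *
from scipy.spatial.transform import Rotation as R
s=manip.get_state();a=R.from_euler("xyz",s["ee_rot"],degrees=True);b=R.from_euler("xyz",[180,0,188],degrees=True)
print((b*a.inv()).as_rotvec(degrees=True),s["tool_pos"])
```

```text
[-2.81747398 -2.76698764 80.2462442 ] [0.53167657 0.06007143 0.22459403]
```

>>> play_rows(moves=[{"tx": 3.5, "ty": -0.83, "tz": 0, "ax": -2.8, "ay": -2.8, "az": 80.2}, {"tx": 3.5, "ty": -0.83, "tz": 0, "ax": -2.8, "ay": -2.8, "az": 80.2}, {"tx": 3.5, "ty": -0.83, "tz": 0, "ax": -2.8, "ay": -2.8, "az": 80.2}, {"tx": 3.5, "ty": -0.83, "tz": 0, "ax": -2.8, "ay": -2.8, "az": 80.2}, {"tx": 3.5, "ty": -0.83, "tz": 0, "ax": -2.8, "ay": -2.8, "az": 80.2}, {"tx": 3.5, "ty": -0.83, "tz": 0, "ax": -2.8, "ay": -2.8, "az": 80.2}, {"tx": 3.5, "ty": -0.83, "tz": 0, "ax": -2.8, "ay": -2.8, "az": 80.2}, {"tx": 3.5, "ty": -0.83, "tz": 0, "ax": -2.8, "ay": -2.8, "az": 80.2}, {"tx": 3.5, "ty": -0.83, "tz": 0, "ax": -2.8, "ay": -2.8, "az": 80.2}, {"tx": 3.5, "ty": -0.83, "tz": 0, "ax": -2.8, "ay": -2.8, "az": 80.2}, {"tx": 3.5, "ty": -0.83, "tz": 0, "ax": -2.8, "ay": -2.8, "az": 80.2}, {"tx": 3.5, "ty": -0.83, "tz": 0, "ax": -2.8, "ay": -2.8, "az": 80.2}])

```text
clock: 16.65
tool_pos: [0.5664, 0.0518, 0.2259]
ee_rot: [-179.9, 0.2, -171.6]
contact_force: [0.2, 0.2, -0.2]
width: 0.0006
finger_force: 0.0
```

>>> play_rows(moves=[{"tx": 0, "ty": 0, "tz": -3, "ax": 0, "ay": 0, "az": 0}, {"tx": 0, "ty": 0, "tz": -5, "ax": 0, "ay": 0, "az": 0}, {"tx": 0, "ty": 0, "tz": -7, "ax": 0, "ay": 0, "az": 0}, {"tx": 0, "ty": 0, "tz": -8.5, "ax": 0, "ay": 0, "az": 0}, {"tx": 0, "ty": 0, "tz": -8.5, "ax": 0, "ay": 0, "az": 0}])

```text
clock: 17.07
tool_pos: [0.5648, 0.0512, 0.1376]
ee_rot: [-179.9, -0.1, -172.0]
contact_force: [-0.4, 0.1, -0.4]
width: 0.0006
finger_force: 0.0
```

>>> play_rows(moves=[{"tx": -0.7, "ty": -0.1, "tz": -0.4, "ax": 0, "ay": 0, "az": 0}, {"tx": -1.4, "ty": -0.2, "tz": -1.3, "ax": 0, "ay": 0, "az": 0}, {"tx": -2.1, "ty": -0.29, "tz": -2.0, "ax": 0, "ay": 0, "az": 0}, {"tx": -2.87, "ty": -0.4, "tz": -2.84, "ax": 0, "ay": 0, "az": 0}, {"tx": -2.87, "ty": -0.4, "tz": -2.84, "ax": 0, "ay": 0, "az": 0}])

```text
clock: 17.48
tool_pos: [0.5368, 0.0475, 0.1112]
ee_rot: [-179.9, -0.0, -172.0]
contact_force: [0.0, -0.7, -0.3]
width: 0.0002
finger_force: 0.0
```

>>> play_rows(moves=[{"tx": -0.5, "ty": -0.07, "tz": -0.9, "ax": 0, "ay": 0, "az": 0}, {"tx": -1.05, "ty": -0.15, "tz": -1.8, "ax": 0, "ay": 0, "az": 0}, {"tx": -1.05, "ty": -0.15, "tz": -1.8, "ax": 0, "ay": 0, "az": 0}])

```text
clock: 17.73
tool_pos: [0.5264, 0.046, 0.0918]
ee_rot: [-180.0, -0.1, -172.0]
contact_force: [-0.1, 0.3, -0.2]
width: 0.0003
finger_force: 0.0
```

>>> play_rows(moves=[{"tx": -0.3, "ty": -0.04, "tz": -1.0, "ax": 0, "ay": 0, "az": 0}, {"tx": -0.55, "ty": -0.08, "tz": -2.0, "ax": 0, "ay": 0, "az": 0}, {"tx": -0.55, "ty": -0.08, "tz": -2.0, "ax": 0, "ay": 0, "az": 0}])

```text
clock: 17.98
tool_pos: [0.5212, 0.0452, 0.0711]
ee_rot: [-180.0, -0.2, -172.0]
contact_force: [-0.6, -0.1, -0.7]
width: 0.0004
finger_force: 0.0
```

Run:
```python
from h import *
for n in("scene","top"):
    c=manip.camera(n);np.savez(n+"4.npz",**c);W=cloud(c);hsv=cv2.cvtColor(c["image"],cv2.COLOR_BGR2HSV)
    m=(hsv[...,0]>10)&(hsv[...,0]<32)&(hsv[...,1]>90)&(hsv[...,2]>60)&(W[...,0]>.46)&(W[...,0]<.61)&(abs(W[...,1]-.05)<.045)&(W[...,2]>.03)&(W[...,2]<.16)
    p=W[m];print(n,len(p),*( [p.mean(0),p.min(0),p.max(0)] if len(p) else []))
    if n=="scene": cv2.imwrite("pics/s4.png",cv2.resize(c["image"][130:250,260:420],None,fx=4,fy=4))
```

```text
scene 85 [0.51688582 0.0562298  0.08336571] [0.48895094 0.01799784 0.0503912 ] [0.55834534 0.08430496 0.15976407]
top 0
```

View pics/s4.png

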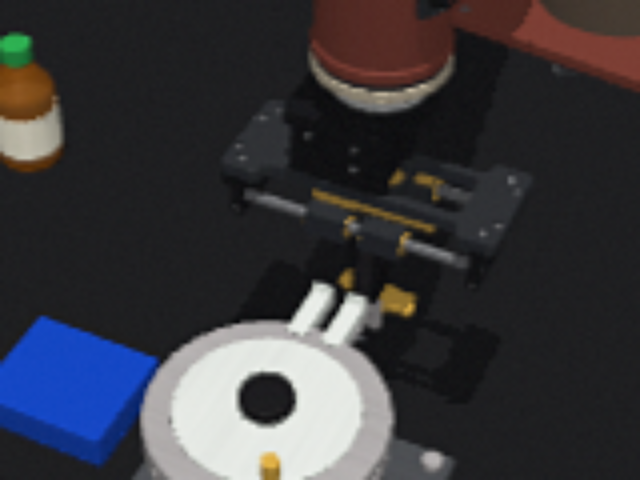

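The scene crop shows the brass wings at (345,280) and (400,300), on either side of the shut fingers and well below the lug, so the push works. I'll carry on past level.

>>> play_rows(moves=[{"tx": -0.4, "ty": -0.06, "tz": -0.7, "ax": 0, "ay": 0, "az": 0}, {"tx": -0.8, "ty": -0.11, "tz": -1.3, "ax": 0, "ay": 0, "az": 0}, {"tx": -0.9, "ty": -0.13, "tz": -2.1, "ax": 0, "ay": 0, "az": 0}, {"tx": -0.9, "ty": -0.13, "tz": -2.1, "ax": 0, "ay": 0, "az": 0}])

```text
clock: 18.42
tool_pos: [0.5122, 0.044, 0.0506]
ee_rot: [-180.0, -0.1, -172.0]
contact_force: [-0.7, -0.5, -0.8]
width: 0.0006
finger_force: 0.0
```

>>> play_rows(moves=[{"tx": 0, "ty": 0, "tz": 4, "ax": 0, "ay": 0, "az": 0}, {"tx": 0, "ty": 0, "tz": 8, "ax": 0, "ay": 0, "az": 0}, {"tx": 0, "ty": 0, "tz": 12, "ax": 0, "ay": 0, "az": 0}, {"tx": 0, "ty": 8, "tz": 16, "ax": 0, "ay": 0, "az": 0}, {"tx": 0, "ty": 16, "tz": 18, "ax": 0, "ay": 0, "az": 0}, {"tx": 0, "ty": 20, "tz": 18, "ax": 0, "ay": 0, "az": 0}, {"tx": 0, "ty": 20, "tz": 18, "ax": 0, "ay": 0, "az": 0}, {"tx": 0, "ty": 20, "tz": 18, "ax": 0, "ay": 0, "az": 0}, {"tx": 0, "ty": 20, "tz": 18, "ax": 0, "ay": 0, "az": 0}])

```text
clock: 19.17
tool_pos: [0.5118, 0.2536, 0.2343]
ee_rot: [179.7, 0.1, -171.5]
contact_force: [-1.9, 0.5, 1.3]
width: 0.0002
finger_force: 0.0
```

Run:
```python
from h import *
s=manip.get_state();print(s["clock"],s["tool_pos"])
for n in("scene","top"):
    c=manip.camera(n);W=cloud(c);hsv=cv2.cvtColor(c["image"],cv2.COLOR_BGR2HSV)
    m=(hsv[...,0]>10)&(hsv[...,0]<32)&(hsv[...,1]>90)&(hsv[...,2]>60)&(W[...,0]>.46)&(W[...,0]<.61)&(abs(W[...,1]-.05)<.045)&(W[...,2]>.02)&(W[...,2]<.16)
    p=W[m];print(n,len(p),*( [p.mean(0),np.median(p,0),p.min(0),p.max(0)] if len(p) else []))
    if n=="scene": cv2.imwrite("pics/s5.png",cv2.resize(c["image"][140:300,240:453],None,fx=3,fy=3))
```

```text
19.1667 [0.51175359 0.25357532 0.23425823]
scene 55 [0.5112015  0.05335904 0.03910869] [0.51090056 0.05866094 0.03847284] [0.50025622 0.01871869 0.03080813] [0.5214518  0.07235878 0.04707396]
top 163 [0.51121351 0.04525492 0.04234125] [0.51048002 0.04522674 0.04248835] [0.49978772 0.01984635 0.03178642] [0.52310348 0.07353185 0.05238018]
```

View pics/s5.png

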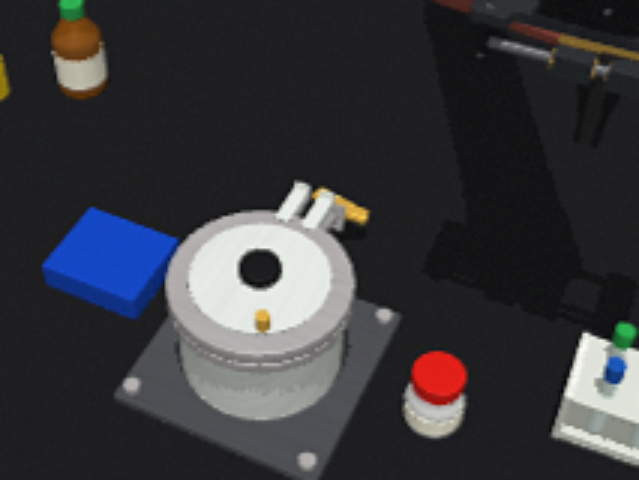

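The scene crop shows the nut and bolt down at (345,205). The nut sits about 0.042 m high, below the 0.06 m pin, so the bolt is past level. The slot is empty, the bystanders haven't moved, and the arm is clear.

```bash
python3 -c "
from rig import manip
print(manip.finish_job())"
```

```text
the job is handed in; nothing more can be done
None
```

The lid is free and the job is handed in: I loosened the nut about half a turn until it cleared the lips, then swung the bolt out and down past level; two pulls met the lips, at most about 19 N, and the grip slipped off mid-swing, so I pushed the bolt down the rest of the way with shut fingers.

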